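Set up the small LED board in its test nest and hold it down on the probes

ROBOT

A 6-joint arm with a two-finger parallel gripper is mounted at the origin on the work surface. World frame = base frame: x ahead of the robot, y to its left, z up, the work surface at z = 0. Lengths are in mm, angles in degrees, forces in N, time in s.
With the tool pointing down it reaches from about 300 to 875 mm from the base axis. Payload 6.4 kg.
Tool frame: the origin (TCP) lies midway between the tips of the shut fingers; the grasp point (between the pads) lies 19 mm behind it; z points along the fingers, y is the line along which they close (so a half turn about z gives the same grasp; the last joint's range is limited). The gripper opens to 88 mm and grips with 3 to 60 N. Pads are 18 mm wide; open, the fingers measure 123 mm over their backs; the gripper's body (75 mm by 187 mm) begins 45 mm behind the grasp point.
Start: joints at [54.414, 10.359, 92.074, -0, 77.567, -11.82], TCP at [231.719, 526.258, 238.714] pointing down, gripper open.
Joint ranges: [-171.53, 171.53], [-51.25, 118.39], [17.06, 147.69], [-65.23, 245.23], [0, 150.52], [-178.68, 178.68]. Speed limits (degrees/s): [147.25, 147.25, 172.46, 180, 180, 180].

INTERFACE

Orientations are given as [roll, pitch, yaw] about the fixed x, y, z axes, in that order (R = Rz(yaw) Ry(pitch) Rx(roll)).
In Python, from station import * gives the robot as it stands.
- The arm moves only by the shell command python3 -m inch 'ROWS'. ROWS is rows parted by semicolons, their numbers by spaces, 1 to 20 of them, each of 7 numbers: the finger opening in mm, then dx, dy, dz in mm, then a rotation vector rx, ry, rz in degrees; each row shifts and turns the commanded pose from where the row before left it, along the tool's axes as they then stand; what a row does not reach is not made up. A row lasts 1/12 s, in which the tool goes at most 41.7 mm and 7.16 degrees, less where a joint would pass 70% of its speed; a pose out of reach is approached as far as the arm can. The fingers move at their own pace and stop on an object; the grip force is fixed at half the most. Time passes only in rows, so rows that do not move let the fingers close. It prints the time, the measured TCP pose, the force, the opening and the grip force at its end.
- get_obs(): the state, without advancing time (a new reading comes with each control period).
- get_image(name): name is "scene" or "top" or "wrist"; returns the picture (384x512x3 uint8, red, green, blue); there is no depth.
- get_calibration(name): a dict with "K" (3x3 intrinsics, pixels), "k1" (the pictures are not rectified: a ray, as slopes to the right and down, at radius r is drawn at 1 + k1 r^2 times it, then the intrinsics apply), "view" (4x4, takes a point from world to camera coordinates). Camera axes: x right, y down, z forward; pixel columns grow to the right and rows downward; lengths in mm; the calibration is good to about 2 mm. A picture is of the moment at which its call begins: read the wrist's pose just before it. get_calibration takes no time and is no camera call; for the wrist camera it gives the pose at the moment of the call.
- finish_job(): hands the job in; it is judged then, once.
The state is a dict: "t": time; "q": joint angles; "joint_vel": joint speeds; "joint_efforts": joint torques, N m; "eef_pos": TCP position; "orientation": TCP orientation; "wrist_force": force on the tool from outside, world axes, zero at the start; "wrist_torque": the same for the moment, N m; "finger_gap": finger opening in mm; "finger_force": force on a finger pad.
Only numpy, scipy, OpenCV 4.12 (cv2) and the standard library are available. Lean on these libraries where they do the work, as an engineer would, in place of code of your own. Each camera call takes 0.05 s, during which the arm holds its last target. There are 200 camera calls.

TASK

The smaller LED board lies loose in one of the two identical test nests: stand the thick stop pin, narrow end down, in the hole at the far end of that nest, so that the board cannot creep past its probes. Then slide the spacer, thin nose first, in through the nest's open front along the floor of the wide gap beside the small board until it is fully home against the end wall, which crowds the board over to the fence on its other side, and let go of it; do not try it against the full-size board, which leaves it no room, and leave everything else where it is. Last, press the middle of the small board down with the fingertips until it lies flush in the nest, and finish while holding it pressed down there.

Things in the scene. Friction and masses are not known exactly. Their poses are not given: they have to be found in the camera images.
- nest: The test nest with the small board: fixed dark grey metal block, 122 mm (its x) by 90 mm (its y), a flat pocket on top. Origin: centre of its underside, on the table. +x points to the closed far end, -x to the open front, +y to the fence. Pocket floor: 40 mm above the origin, x = -61 (open edge, no wall) to +51 mm, y = -35 to +35 mm. The hole, gap and bed are given in its frame.
- nest_fence (a point): Foot of the fence's inner face in that nest, at its x = 0, y = +35, z = +40 mm. The rim stands 7 mm above the pocket floor: the fence at y = +35 to +45, the other side wall at y = -45 to -35, the end wall at x = +51 to +61 mm, nothing at the front.
- nest_hole (a point): Mouth of the stop-pin hole of that nest, in the pocket floor at nest x = +38, y = +10, z = +40 mm: 14 mm wide with a 1.5 mm chamfer, 18 mm deep.
- nest_probes (a joint): How far that nest's sprung probe bed (50 x 40 mm, centre at nest x = -9, y = +10 mm) is pressed down, in m. At 0 it stands 3 mm proud of the pocket floor and carries the board; 0.003 when the board lies flush on the floor. Springs: about 3 N at first, 8 N at 0.003.
- small_board: Small LED board, loose white-topped aluminium slab 76 (x) x 50 (y) x 7 mm, 72 g, a row of LEDs along each long edge, bare middle. Origin: centre of its underside. It starts on the probe bed 5 to 10 mm off the fence, 3 to 9 mm short of the pin's place, nearly along nest x, and slides easily. Set up, its origin is at nest x = -20 to -9, y = +8 to +10 mm; flush, its top is level with the rim.
- stop_pin: Thick steel stop pin, 50 mm long, 80 g. Origin: centre of its foot, +z up the pin. Its first 16 mm are a shank of 12 mm diameter with a tapered foot; above, z = 16 to 50 mm, the body is 18 mm in diameter, and its shoulder rests on the face around the hole. It starts upright in one of the three holes of the pin rack, its foot 8 mm above the table.
- rack_top (a point): Centre of the top face of the fixed black pin rack, a block 130 mm (its x) by 40 mm by 24 mm high with three holes in a row along its x, 42 mm apart. Its axes are the rack's: take a pin across the row, along the rack's y.
- slim_pin1: A slim steel pin in the rack, 46 mm long: same shank, a 15 mm collar 4 mm high, and a body only 10 mm in diameter. Origin at its foot. Not to be used.
- slim_pin2: The other slim pin in the rack, the same as slim_pin1. Not to be used.
- spacer: Off-white slippery plastic spacer, 50 g, loose on the table: a bar 110 mm long (its x), 18 mm wide (its y), 13 mm high, with an upright grip rib 24 (x) x 12 (y) mm on its tail, centre x = -41 mm, z = 13 to 36 mm. Origin: centre of the bar's underside. +x is the thin nose. Home, it lies along the nest's x with its origin at nest x = -4, y = -26 (to -24), z = +40 mm.
- spacer_nose (a point): Tip of the spacer's nose at floor level, at its x = +55, y = -6 mm. Over the last 30 mm the +y side tapers, so that the tip is 6 mm wide, along the straight -y side. In the nest the straight side runs along the wall at nest y = -35, the tapered side faces the board. The gap there is 20 mm with the board at the fence but only 9 to 15 mm at the start: the nose crowds the board over.
- full_nest: The other test nest, the same in every part and frame, taken up by the full-size board.
- full_board: The full-size LED board in the other nest, 96 x 66 x 7 mm. It leaves gaps of only a few mm. Leave it alone.
- spool: Solder spool standing on end, white flanges of 60 mm diameter, 48 mm high. Origin at the centre of its underside.
- tape_core: Cardboard tape core standing on the table, 90 mm in diameter, 50 mm high. Origin at the centre of its underside.
- tweezers: Steel tweezers lying flat, about 120 mm long, 10 mm high. Origin at the middle of the underside.
- flux_bottle: White plastic flux bottle standing, 42 mm in diameter, 95 mm high. Origin at the centre of its underside.
- led_strip: A single small LED strip lying flat, 70 x 12 x 3 mm. Origin at the centre of its underside.
There are look-alikes about, which are no part of the job. Leave any orange look-alike of the spacer alone.

How it is judged:
By the outcome, as a careful person would: the job done as asked, in the order asked, and still so for the second after the job is handed in, while the arm keeps its last pose, push and grip.
It also fails if it takes over 72 s, if anything falls off the work surface, if the arm or the gripper's body presses on something with over 40 N, if the wrist force passes 120 N, or if a joint passes its speed limit or range.

## Working session

There is one attempt and no reset: what is moved stays moved. The work goes in short steps, Python scripts to look and compute and a shell command to move; the robot and the scene stay as the last step left them, time stands still between calls to the robot, and variables do not carry over. Pictures are saved under pics/ and viewed, at most 10 in all, crops included, and the job is handed in when it is done.

```bash
ls; mkdir -p pics; python3 - <<'E'
from station import *
import cv2,numpy as np
for n in ["scene","top"]:
    im=get_image(n); cv2.imwrite(f"pics/{n}0.png",cv2.cvtColor(im,cv2.COLOR_RGB2BGR))
    c=get_calibration(n); print(n,np.round(c["K"],1).tolist(),c["k1"],np.round(c["view"],3).tolist())
E
```

```text
pics
scene [[385.4, 0.0, 262.0], [0.0, 385.4, 196.8], [0.0, 0.0, 1.0]] -0.020506521984328282 [[-0.636, 0.772, -0.012, 393.954], [0.523, 0.419, -0.742, -227.547], [-0.568, -0.478, -0.67, 1448.432], [0.0, 0.0, 0.0, 1.0]]
top [[405.9, 0.0, 262.3], [0.0, 405.9, 187.3], [0.0, 0.0, 1.0]] -0.0015007486418234432 [[0.029, -0.999, -0.016, -24.977], [-0.992, -0.027, -0.126, 560.733], [0.125, 0.02, -0.992, 1286.494], [0.0, 0.0, 0.0, 1.0]]
```

View pics/top0.png

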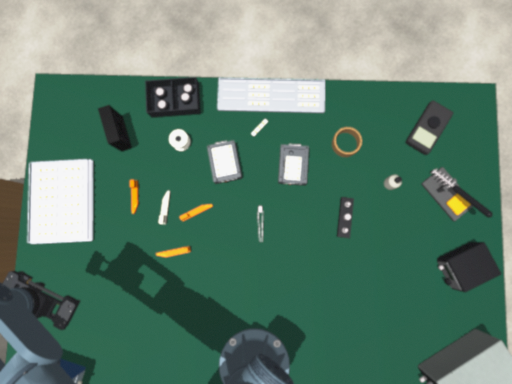

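View pics/scene0.png

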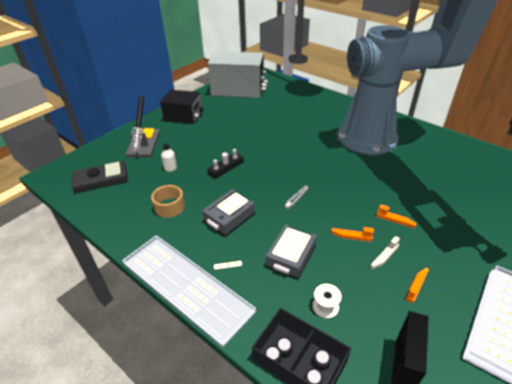

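Top view: the candidate nests are at (224,160) and (293,163), and the rack with three pins is at (345,217). The white spacer is at (164,207), with orange look-alikes at (134,196), (196,212) and (174,252). White LED strip at (259,127) and tweezers at (261,223). In the nest at (293,163) the board looks smaller, which I'll check in a close crop along with some measurements.

```bash
cat > h.py <<'E'
from station import *
import cv2,numpy as np
def cal(n):
    c=get_calibration(n); return np.array(c["K"]),c["k1"],np.array(c["view"])
def cast(c,uv,z):
    """pixel(s) -> world points on plane z"""
    K,k1,V=c; uv=np.atleast_2d(uv).astype(float)
    d=(uv-[K[0,2],K[1,2]])/[K[0,0],K[1,1]]; s=d.copy()
    for _ in range(8): s=d/(1+k1*(s**2).sum(1,keepdims=True))
    r=np.c_[s,np.ones(len(s))]@V[:3,:3]; o=-V[:3,:3].T@V[:3,3]
    return o+r*((z-o[2])/r[:,2])[:,None]
def proj(c,P):
    K,k1,V=c; p=np.atleast_2d(P)@V[:3,:3].T+V[:3,3]; s=p[:,:2]/p[:,2:]
    s=s*(1+k1*(s**2).sum(1,keepdims=True)); return s*[K[0,0],K[1,1]]+[K[0,2],K[1,2]]
def snap(n,name):
    c=cal(n); im=cv2.cvtColor(get_image(n),cv2.COLOR_RGB2BGR); cv2.imwrite(f"pics/{name}.png",im); return c,im
def rect(P):
    """min-area rect of world points: centre, long, short, yaw of long side"""
    (c,(w,h),a)=cv2.minAreaRect(P[:,:2].astype(np.float32))
    if w<h: w,h,a=h,w,a+90
    return np.round([*c,w,h,(a+90)%180-90],1)
E
python3 - <<'E'
from h import *
im=cv2.imread("pics/top0.png"); c=cal("top")
def crop(x,y,w,h,s): return cv2.resize(im[y:y+h,x:x+w],None,fx=s,fy=s,interpolation=cv2.INTER_CUBIC)
a=crop(200,130,120,60,6); b=crop(325,190,40,55,5); d=crop(145,180,75,55,5)
out=np.zeros((600,800,3),np.uint8); out[:360,:720]=a[:,:720]
b=cv2.resize(b,None,fx=.85,fy=.85); d=cv2.resize(d,None,fx=.85,fy=.85)
out[362:362+b.shape[0],:b.shape[1]]=b; out[362:362+d.shape[0],250:250+d.shape[1]]=d
cv2.imwrite("pics/crop.png",out)
for n,uv,z in [("fullnest",(224,160),45),("nest",(293,163),45),("rack",(345,217),24),("spacer",(164,207),10),("strip",(259,127),3),("tweez",(261,223),5)]: print(n,np.round(cast(c,uv,z)))
w=get_calibration("wrist"); V=np.array(w["view"]);o=get_obs();print(w["K"],w["k1"],(-V[:3,:3].T@V[:3,3]).round(1),V[:3,:3].round(3).tolist(),o["eef_pos"],o["orientation"])
E
```

```text
fullnest [[646. 118.  45.]]
nest [[ 642. -107.   45.]]
rack [[ 473. -280.   24.]]
spacer [[490. 315.  10.]]
strip [[771.   9.   3.]]
tweez [[446.  -8.   5.]]
[[285.91254136   0.         257.95388759]
 [  0.         285.91254136 191.2509162 ]
 [  0.           0.           1.        ]] -0.04068691057563999 [159.1 558.4 383.8] [[0.403, 0.915, -0.002], [0.873, -0.384, 0.301], [0.275, -0.123, -0.954]] [231.4149056  525.84062112 237.91012698] [-1.79910195e+02 -1.75792600e-02  1.56234924e+02]
```

View pics/crop.png

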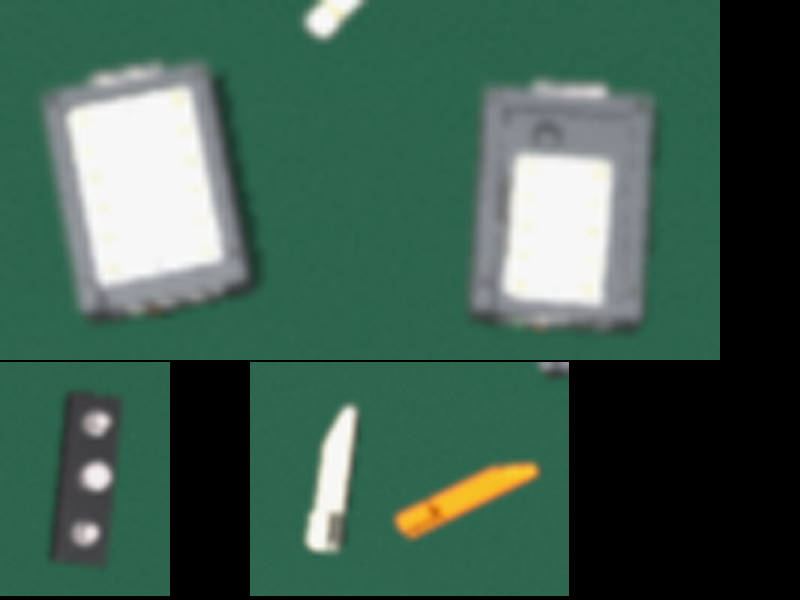

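The crop confirms it. The right nest (293,163) has the small board, with the hole visible at its far end near (291,152), the fence on the left and the wide gap on the right. The middle pin in the rack (about (347,217)) has the largest top, so it is the thick one, and the spacer is the white bar with its nose up and its rib at the lower end. I'll move to a wrist view over the rack.

```bash
python3 -m inch '88 0 0 0 0 0 -6.7;88 0 0 0 0 0 -6.7;88 0 0 0 0 0 -6.7;88 -14.2 -37.5 4.2 0 0 0;88 -14.2 -37.5 4.2 0 0 0;88 -14.2 -37.5 4.2 0 0 0;88 -14.2 -37.5 4.2 0 0 0;88 -14.2 -37.5 4.2 0 0 0;88 -14.2 -37.5 4.2 0 0 0;88 -14.2 -37.5 4.2 0 0 0;88 -14.2 -37.5 4.2 0 0 0;88 -14.2 -37.5 4.2 0 0 0;88 -14.2 -37.5 4.2 0 0 0;88 -14.2 -37.5 4.2 0 0 0;88 -14.2 -37.5 4.2 0 0 0;88 -14.2 -37.5 4.2 0 0 0;88 -14.2 -37.5 4.2 0 0 0;88 -14.2 -37.5 4.2 0 0 0;88 -14.2 -37.5 4.2 0 0 0;88 -14.2 -37.5 4.2 0 0 0' && python3 -m inch '88 -14.2 -37.5 4.2 0 0 0;88 -14.2 -37.5 4.2 0 0 0;88 -14.2 -37.5 4.2 0 0 0;88 -14.2 -37.5 4.2 0 0 0;88 0 0 0 0 0 0;88 0 0 0 0 0 0' && python3 - <<'E'
from h import *
c,im=snap("wrist","w1"); print(get_obs()["eef_pos"],get_obs()["orientation"])
for n,p in [("rack",(473,-280,24)),("nest",(642,-107,47))]: print(n,proj(c,p))
E
```

```text
t: 1.77
eef_pos: [431.8, -127.5, 166.9]
orientation: [180.0, -0.0, 176.3]
wrist_force: [1.0, 0.9, 0.2]
finger_gap: 87.9
finger_force: 0.0
t: 2.27
eef_pos: [478.4, -280.1, 149.2]
orientation: [179.9, -0.1, 176.2]
wrist_force: [0.7, 0.6, 0.8]
finger_gap: 88.3
finger_force: 0.0
[ 478.25737038 -278.53394124  149.49019936] [ 1.79898205e+02 -1.00959867e-01  1.76252792e+02]
rack [[256.66367257 179.85907266]]
nest [[424.51311132 323.87523408]]
```

View pics/w1.png

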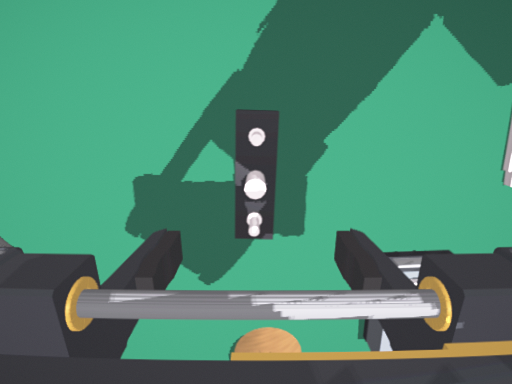

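The rack is at columns 235–279, rows 110–239. The thick pin, clearly the largest top, is in the middle with its top near (256,188), and the slim ones are at (257,135) and (254,222). I'll measure it, using the top view as a second ray.

```bash
python3 - <<'E'
from h import *
c=cal("wrist"); im=cv2.imread("pics/w1.png")
g=im.min(2); sub=np.zeros_like(g); sub[105:245,230:285]=g[105:245,230:285]
m=(sub>170).astype(np.uint8); n,l,s,ct=cv2.connectedComponentsWithStats(m)
for i in range(1,n):
    if s[i,4]>20: print(s[i],ct[i])
mx=im.max(2); d=np.zeros_like(m); d[105:245,230:285]=mx[105:245,230:285]<75
n,l,s,ct=cv2.connectedComponentsWithStats(d); i=1+s[1:,4].argmax(); print("dark",s[i])
ys,xs=np.where(l==i); print("rack rect z24",rect(cast(c,np.c_[xs,ys],24)))
top=cal("top"); t=cv2.imread("pics/top0.png"); print("top-view thick pin px->z58",end=" ")
sub=np.zeros(t.shape[:2],np.uint8); sub[195:240,335:357]=(t.min(2)>150)[195:240,335:357]
n,l,s,ct=cv2.connectedComponentsWithStats(sub)
for i in range(1,n): print(s[i,4],ct[i],cast(top,ct[i],56).round(1))
np.set_printoptions(linewidth=250); print(g[176:202,240:272])
E
```

```text
[249 128  16  18 222] [256.29279279 136.37837838]
[244 171  22  28 465] [254.84946237 185.20645161]
[247 212  15  24 256] [253.70703125 223.0390625 ]
dark [ 235  109   44  130 3544]
rack rect z24 [ 471.2 -279.9  130.4   39.4   -5.4]
top-view thick pin px->z58 20 [347.75 203.95] [[ 512.5 -282.7   56. ]]
32 [347.5 216.5] [[ 472.6 -282.    56. ]]
19 [345. 230.] [[ 429.9 -274.3   56. ]]
[[100 104 102 102  86  63  91 149 181 190 196 202 208 214 219 219 208 194 189 189 186 186 183 158 104  59  53  53  54  54  53  55]
 [101  99  99  94  75  60 109 161 184 190 196 201 207 214 219 222 217 205 198 194 187 185 183 168 121  68  52  53  54  52  53  55]
 [101  99  90  70  54  62 121 168 184 187 195 203 212 221 234 236 228 223 223 213 194 183 182 172 133  76  54  53  53  53  55  55]
 [ 99  92  81  62  52  71 133 173 185 192 217 237 252 255 255 255 255 255 253 244 221 190 180 176 143  87  54  54  54  54  54  54]
 [ 90  71  58  53  53  85 144 179 210 249 255 255 255 255 255 255 255 255 255 255 255 233 189 176 149  92  54  51  55  54  55  52]
 [ 91  68  53  49  55  92 154 211 255 255 255 255 255 255 2
[... 1992 characters left out ...]
217 145  72  51  50  55  54  54  52  54  54]
 [ 53  54  55  54  53  51  51  57  98 170 221 234 238 240 241 242 242 240 236 232 207 143  75  51  52  55  52  53  54  53  55  53]
 [ 55  56  54  54  54  54  54  50  53  83 124 160 193 215 226 231 229 211 174 134 100  64  52  51  53  54  55  54  53  54  54  54]
 [ 54  54  54  54  55  57  56  50  52  51  57  67  79  95 113 129 113  83  68  60  53  49  52  55  54  56  55  52  53  54  53  52]
 [ 55  53  54  54  60  63  60  55  53  52  51  51  51  55  59  59  58  58  58  62  60  55  56  58  61  68  61  54  52  54  53  53]
 [ 55  53  53  54  60  69  70  68  68  67  67  66  68  74  72  61  65  76  78  82  76  60  61  71  78  78  65  52  53  53  54  56]]
```

```bash
cat >> h.py <<'E'
def to(P,yaw=None,o=None):
    """delta to world point P in current tool axes (tool down), and rz needed"""
    from scipy.spatial.transform import Rotation as Ro
    o=get_obs(); R=Ro.from_euler('xyz',o["orientation"],degrees=True)
    print("tool delta",np.round(R.inv().apply(np.array(P)-o["eef_pos"]),1), "rz",None if yaw is None else round((o["orientation"][2]-yaw+180)%360-180,1), "at",np.round(o["eef_pos"],1),np.round(o["orientation"],1))
E
python3 - <<'E'
from h import *
c=cal("wrist"); print(cast(c,(254.9,188.5),58).round(1), proj(c,cast(c,(254.9,188.5),58)+[[9,0,0]]))
to((471.7,-280.5,36),174.6)
E
```

```text
[[ 471.4 -279.8   58. ]] [[255.60310865 198.29526014]]
tool delta [  6.2  -2.6 113.5] rz 1.7 at [ 478.3 -278.5  149.5] [ 1.799e+02 -1.000e-01  1.763e+02]
```

Both cues agree: rack centre (471.2,-279.9) at 130x39 mm, pin axis (471.4,-279.8). Now I'll descend and grip.

```bash
python3 -m inch '80 3 -1 30 0 0 1.7;70 3.2 -0.6 30 0 0 0;60 0 0 30 0 0 0;50 0 0 15 0 0 0;45 0 0 8.5 0 0 0;0 0 0 0 0 0 0;0 0 0 0 0 0 0;0 0 0 0 0 0 0;0 0 0 0 0 0 0;0 0 0 0 0 0 0;0 0 0 0 0 0 0;0 0 0 0 0 0 0'
```

```text
t: 3.32
eef_pos: [473.3, -280.8, 38.1]
orientation: [-179.9, 0.1, 174.6]
wrist_force: [-0.5, -2.6, 3.6]
finger_gap: 17.1
finger_force: 29.6
```

```bash
python3 -m inch '0 0 0 -34 0 0 0;0 0 0 -34 0 0 0;0 0 0 -34 0 0 0;0 -26.3 28.6 0 0 0 0;0 -26.3 28.6 0 0 0 0;0 -26.3 28.6 0 0 0 0;0 -26.3 28.6 0 0 0 0;0 -26.3 28.6 0 0 0 0;0 -26.3 28.6 0 0 0 0;0 -26.3 28.6 0 0 0 0;0 0 0 0 0 0 0;0 0 0 0 0 0 0;0 0 0 0 0 0 0' && python3 - <<'E'
from h import *
c,im=snap("wrist","w2"); print(get_obs()["eef_pos"],get_obs()["orientation"])
for n,p in [("hole",(680,-99,40)),("nest",(642,-107,47))]: print(n,proj(c,p))
E
```

```text
t: 4.4
eef_pos: [674.0, -97.5, 138.2]
orientation: [180.0, -0.1, 174.7]
wrist_force: [-0.4, 0.4, -0.9]
finger_gap: 17.4
finger_force: 29.3
[673.73000241 -98.20454089 138.47441064] [ 1.79999822e+02 -8.52381670e-02  1.74606034e+02]
hole [[256.09970289 200.02608274]]
nest [[242.3179372  161.14881961]]
```

View pics/w2.png

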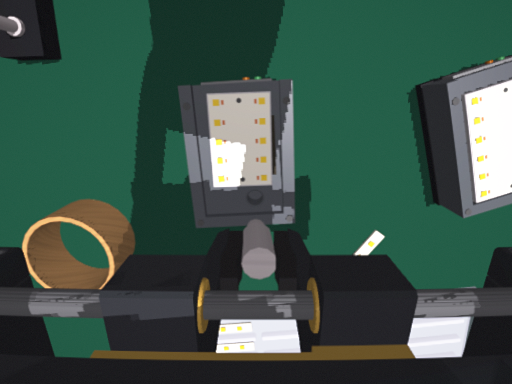

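The nest outline runs about (181,87), (294,81), (296,222), (192,227) with the front up, the small board is at cols 207–273, and the hole is near (255,195). The held pin's shank points down near (255,228). I'll enlarge it to get exact edges.

```bash
python3 - <<'E'
import cv2,numpy as np
im=cv2.imread("pics/w2.png")[75:245,172:305]; o=(255*(im/255.)**.5).astype(np.uint8)
o=cv2.resize(o,None,fx=4,fy=3.5,interpolation=cv2.INTER_CUBIC)
for i in range(0,133,10): cv2.putText(o,str(172+i),(i*4,8),0,.3,(0,255,255),1); cv2.line(o,(i*4,10),(i*4,14),(0,255,255),1)
for i in range(0,170,10): cv2.putText(o,str(75+i),(0,int(i*3.5)+4),0,.3,(0,255,255),1); cv2.line(o,(22,int(i*3.5)),(26,int(i*3.5)),(0,255,255),1)
cv2.imwrite("pics/w2c.png",o)
E
```

```text
(no output)
```

View pics/w2c.png

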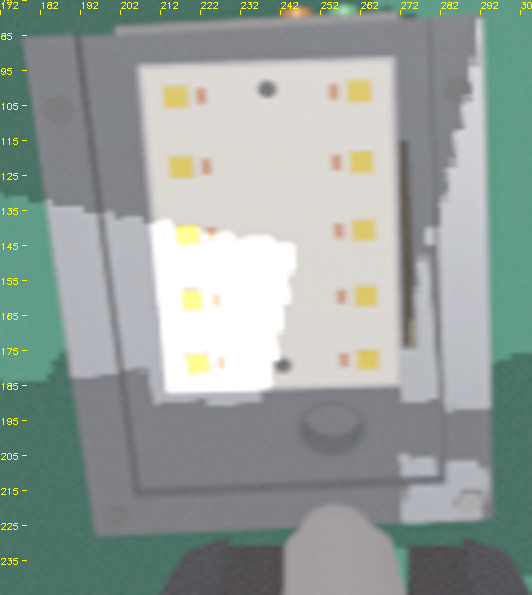

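```bash
cat > fit.py <<'E'
from h import *
def fit(local,world):
    """2D rigid fit local->world"""
    a=np.array(local,float)[:,:2]; b=np.array(world,float)[:,:2]; ca,cb=a.mean(0),b.mean(0)
    H=(a-ca).T@(b-cb); th=np.arctan2(H[0,1]-H[1,0],H[0,0]+H[1,1]); R=np.array([[np.cos(th),-np.sin(th)],[np.sin(th),np.cos(th)]])
    t=cb-R@ca; return R,t,np.degrees(th),b-(a@R.T+t)
E
python3 - <<'E'
from fit import *
c=cal("wrist")
cr=lambda p:[172+p[0]/4,75+p[1]/3.5]
w=cast(c,[cr(p) for p in [(96,535),(492,518),(22,38),(480,15)]],47)
R,t,th,res=fit([(61,-45),(61,45),(-61,-45),(-61,45)],w); print("nest",t.round(1),th.round(2),"res",res.round(1).tolist(), np.linalg.norm(w[0]-w[1]),np.linalg.norm(w[2]-w[3]),np.linalg.norm(w[0]-w[2]),np.linalg.norm(w[1]-w[3]))
P=lambda x,y,z:[*(R@[x,y]+t),z]
for n,p in dict(hole=(38,10,40),hole_l=(38,3,40),hole_r=(38,17,40),hole_f=(45,10,40),hole_n=(31,10,40),endL=(51,-35,40),endR=(51,35,40),endLt=(51,-35,47),endRt=(51,35,47),frontLft=(-61,-35,40),frontR=(-61,35,40),frontRt=(-61,35,47)).items():
    u=proj(c,P(*p))[0]; print(n,np.round([(u[0]-172)*4,(u[1]-75)*3.5]))
print(np.round(P(38,10,40),1))
b=cast(c,[cr(p) for p in [(138,65),(394,57),(163,392),(402,385)]],50)
print("board local",((b[:,:2]-t)@R).round(1).tolist())
E
```

```text
nest [ 639.9 -109.2] -2.22 res [[-0.1, 0.1], [0.0, 0.0], [-0.1, -0.0], [0.2, -0.1]] 89.92943039511182 89.9295203964106 121.96623897494611 121.78641317017484
hole [331. 432.]
hole_l [300. 434.]
hole_r [362. 431.]
hole_f [333. 458.]
hole_n [330. 406.]
endL [140. 488.]
endR [444. 474.]
endLt [134. 498.]
endRt [446. 484.]
frontLft [81. 37.]
frontR [427.  19.]
frontRt [429.  16.]
[ 678.3 -100.7   40. ]
board local [[-53.8, -22.3], [-52.7, 27.6], [22.2, -25.1], [23.3, 26.1]]
```

```bash
python3 - <<'E'
from h import *
c=cal("wrist"); im=cv2.imread("pics/w2.png"); o=get_obs()
print(o["eef_pos"],o["orientation"])
print("foot near edge",cast(c,(255.75,218.7),108).round(1), "shank sides at row ~228",cast(c,[(243,235),(272,235)],115).round(1))
e=o["eef_pos"]
for dx in (0,-1,1):
  th=np.linspace(0,2*np.pi,60)
  for r,z in ((4,108),(6,112),(6,124),(9,124)):
    u=proj(c,np.c_[e[0]+dx+r*np.cos(th),e[1]+r*np.sin(th),0*th+z]); print(dx,r,z,"rows",u[:,1].min().round(1),"cols",u[:,0].min().round(1),u[:,0].max().round(1))
np.set_printoptions(linewidth=220); print(im[212:240:2,236:280:1].mean(2).astype(int))
E
```

```text
[673.73000241 -98.20454089 138.47441064] [ 1.79999822e+02 -8.52381670e-02  1.74606034e+02]
foot near edge [[669.4 -98.5 108. ]] shank sides at row ~228 [[ 677.2 -107.6  115. ]
 [ 678.9  -88.7  115. ]]
0 4 108 rows 219.1 cols 250.9 262.8
0 6 112 rows 218.7 cols 247.7 265.9
0 6 124 rows 226.3 cols 247.1 266.5
0 9 124 rows 221.8 cols 242.2 271.3
-1 4 108 rows 217.7 cols 250.8 262.7
-1 6 112 rows 217.2 cols 247.6 265.8
-1 6 124 rows 224.8 cols 246.9 266.3
-1 9 124 rows 220.3 cols 242.0 271.2
1 4 108 rows 220.5 cols 251.1 262.9
1 6 112 rows 220.1 cols 247.9 266.1
1 6 124 rows 227.8 cols 247.2 266.6
1 9 124 rows 223.3 cols 242.4 271.4
[[ 63  65  64  63  62  63  60  62  60  60  58  58  60  58  57  56  57  56  54  53  53  52  52  52  51  52  52  51  51  50  50  51  51  51  50  50  51  55  58  57  57  56  56  58]
 [ 51  48  50  51  52  52  52  51  53  53  54  55  54  53  53  54  52  54  53  54  57  54  55  56  57  58  58  60  59  60  63  62  62  62  62  64  67  74 104 126 130 132 130 130]
 [ 67  67  67  66  67  67  67  66  67  67  66  68  67  67  67  68  67  67  65  66  68  68  67  66  67  68
[... 1343 characters left out ...]
6  24  24  39  78 100 101 100 100 101 101 101 103 102 102 102 103 103 104 103 104 103 101 101 102 101 100  97  98  97  97  83  69  69  54  33  24  25  24  27  25]
 [ 25  24  23  26  25  24  39  77 100 101 100 101 102 101 102 103 104 103 103 104 104 104 104 103 103 101 102 101 101 100 100  96  98  97  90  77  69  54  31  26  26  24  25  28]
 [ 27  23  27  24  23  24  38  80 100 102 102 102 100 100 103 103 103 103 104 104 104 104 105 103 103 102 101 101 101 100  99  99  98  98  95  84  71  53  30  24  27  25  25  26]
 [ 25  24  26  26  27  25  39  80 102 102 102 101 101 101 102 104 103 102 103 103 103 104 106 103 104 102 101 103 101 101 100  99  97  96  96  88  76  51  30  26  26  24  27  25]]
```

The nest fit has residuals of 0.2 mm (centre (639.9,-109.2), yaw -2.2), and the board starts about 7.5 mm off the fence. The hole is at (678.3,-100.7) with the pin at the TCP. Now lowering.

```bash
python3 -m inch '0 -5 -2 10 0 0 -3.2;0 0 0 25 0 0 0;0 0 0 24 0 0 0;0 0 0 4 0 0 0;0 0 0 4 0 0 0;0 0 0 0 0 0 0;0 0 0 0 0 0 0' && python3 - <<'E'
from h import *
c,im=snap("wrist","w3"); to((678.3,-100.7,54),177.8); print(get_obs()["wrist_force"],c and proj(c,(678.3,-100.7,40)))
E
python3 -m inch '0 0 0 2 0 0 0;0 0 0 2 0 0 0;0 0 0 2 0 0 0;0 0 0 0 0 0 0'
```

```text
t: 5.03
eef_pos: [680.1, -101.0, 73.5]
orientation: [-180.0, 0.1, 177.8]
wrist_force: [0.8, -0.1, -0.7]
finger_gap: 17.3
finger_force: 29.3
tool delta [ 2.1  0.1 19.9] rz 0.0 at [ 680.4 -100.9   73.9] [-1.800e+02  1.000e-01  1.778e+02]
[ 0.13851251 -0.30869846  0.23635306] [[257.13199963 220.14686708]]
t: 5.42
eef_pos: [679.3, -99.9, 66.2]
orientation: [180.0, -0.0, 177.8]
wrist_force: [-1.3, 0.6, -0.5]
finger_gap: 17.5
finger_force: 29.4
```

```bash
python3 -m inch '0 0 0 2 0 0 0;0 0 0 2 0 0 0;0 0 0 2 0 0 0;0 0 0 0 0 0 0' ; python3 -m inch '0 0 0 2 0 0 0;0 0 0 1.5 0 0 0;0 0 0 1.5 0 0 0;0 0 0 0 0 0 0;0 0 0 0 0 0 0'
```

```text
t: 5.75
eef_pos: [679.0, -100.0, 59.1]
orientation: [180.0, -0.1, 177.8]
wrist_force: [-0.9, 1.0, -1.5]
finger_gap: 17.3
finger_force: 29.4
t: 6.17
eef_pos: [679.2, -100.0, 54.6]
orientation: [180.0, -0.0, 177.8]
wrist_force: [-1.6, 1.1, -1.7]
finger_gap: 17.1
finger_force: 29.4
```

```bash
python3 -m inch '0 0 0 1 0 0 0;0 0 0 1 0 0 0;0 0 0 0 0 0 0'; python3 -m inch '24 0 0 0 0 0 0;30 0 0 0 0 0 0;40 0 0 0 0 0 0;50 0 0 -5 0 0 0;50 0 0 -20 0 0 0;50 0 0 -35 0 0 0;50 0 0 -35 0 0 0;50 0 0 0 0 0 0' && python3 - <<'E'
from h import *
c,im=snap("wrist","w4"); ct,it=snap("top","t4"); print(get_obs()["eef_pos"])
u=proj(c,[(678.3,-100.7,z) for z in (40,74)]); print(u)
th=np.linspace(0,2*np.pi,60); k=proj(c,np.c_[678.3+9*np.cos(th),-100.7+9*np.sin(th),0*th+74]); print("pred top disc cols",k[:,0].min(),k[:,0].max(),"rows",k[:,1].min(),k[:,1].max())
crop=it[135:190,265:325]; o=np.zeros((480,800,3),np.uint8); a=im[60:300,150:350]; a=(255*(a/255.)**.6).astype(np.uint8)
o[:,:400]=cv2.resize(a,(400,480)); o[:366,400:]=cv2.resize(crop,(400,366),interpolation=cv2.INTER_CUBIC); cv2.imwrite("pics/c4.png",o)
E
```

```text
t: 6.42
eef_pos: [679.9, -100.4, 54.0]
orientation: [-180.0, 0.0, 177.8]
wrist_force: [-3.2, 1.3, 4.3]
finger_gap: 17.4
finger_force: 29.6
t: 7.08
eef_pos: [684.0, -101.5, 157.2]
orientation: [-179.8, 0.7, 177.8]
wrist_force: [1.4, -0.2, 1.3]
finger_gap: 50.1
finger_force: 0.0
[ 681.04067791 -100.66640272  150.88867499]
[[258.22685993 180.03223785]
 [258.12314383 191.22140205]]
pred top disc cols 247.40905936479015 268.8279055122705 rows 180.92463964527323 201.27372120603704
```

View pics/c4.png

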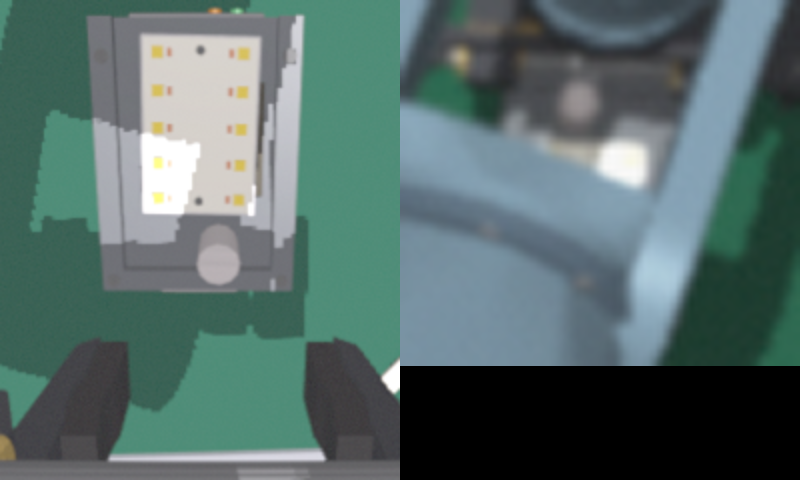

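The pin is seated: contact came at TCP z 54, and its top disc at full-image (259,192) matches the prediction (258,191). The board is undisturbed. Next, the spacer.

```bash
python3 -m inch '60 16 36.8 0 0 0 0;60 16 36.8 0 0 0 0;60 16 36.8 0 0 0 0;60 16 36.8 0 0 0 0;60 16 36.8 0 0 0 0;60 16 36.8 0 0 0 0;60 16 36.8 0 0 0 0;60 16 36.8 0 0 0 0;60 16 36.8 0 0 0 0;60 16 36.8 0 0 0 0;60 16 36.8 0 0 0 0;60 0 0 5 0 0 4;60 0 0 0 0 0 4;60 0 0 0 0 0 0;60 0 0 0 0 0 0' && python3 - <<'E'
from h import *
c,im=snap("wrist","w5"); print(get_obs()["eef_pos"],get_obs()["orientation"])
u=proj(c,(490,315,10))[0]; print(u)
a=cv2.resize(im[60:260,150:380],None,fx=3,fy=2.9,interpolation=cv2.INTER_CUBIC); cv2.imwrite("pics/c5.png",a)
E
```

```text
t: 8.43
eef_pos: [518.0, 310.8, 141.6]
orientation: [-179.9, -0.1, 170.0]
wrist_force: [0.2, -0.0, -0.1]
finger_gap: 59.7
finger_force: 0.0
[518.45169971 310.56153439 141.99085184] [-1.79947676e+02 -8.47768848e-02  1.69934996e+02]
[256.68596201 155.68077507]
```

View pics/c5.png

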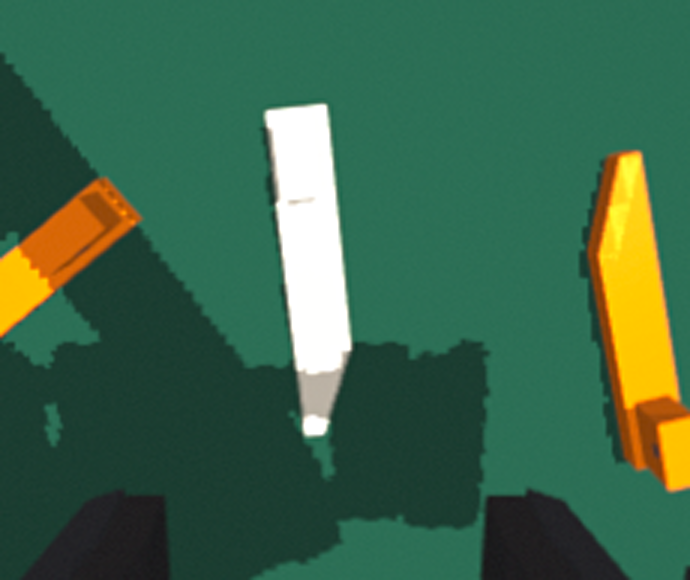

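The spacer is upright: rib and tail at the top, crop (265–330, 105–205). Nose tip is at crop (315,432), its straight side is on the left (world -y), and the taper on the right is in the correct sense. Orange look-alikes are on both sides. Measuring its edges next.

```bash
python3 - <<'E'
from fit import *
c=cal("wrist"); im=cv2.imread("pics/w5.png"); 
hsv=cv2.cvtColor(im,cv2.COLOR_BGR2HSV); m=((hsv[...,1]<70)&(hsv[...,2]>95)).astype(np.uint8); m[:85]=0;m[215:]=0;m[:,:225]=0;m[:,280:]=0
n,l,s,_=cv2.connectedComponentsWithStats(m); i=1+s[1:,4].argmax(); m=(l==i); print(s[i])
g=im.astype(float).min(2)
L=[];Rr=[]
for r in range(136,204):
    x=np.where(m[r])[0]; L.append((x[0]-.5,r)); Rr.append((x[-1]+.5,r))
L=cast(c,L,13);Rr=cast(c,Rr,13)
def line(P): 
    v=cv2.fitLine(P[:,:2].astype(np.float32),cv2.DIST_HUBER,0,.01,.01).ravel(); return v
rr=np.arange(136,204); a=line(L[:60]); b=line(Rr[(rr>140)&(rr<176)])
for v in(a,b): print("yaw",np.degrees(np.arctan(v[1]/v[0])).round(2),v[2:])
tip=np.where(m.any(1))[0].max(); xs=np.where(m[tip-1])[0]; print("tip",cast(c,[(xs[0],tip+.5),(xs[-1],tip+.5)],13).round(1))
# tail: top of rib row
t0=np.where(m.any(1))[0].min(); xs=np.where(m[t0+2])[0]; print("tail rib top z36",cast(c,[(xs[0]-.5,t0),(xs[-1]+.5,t0)],36).round(1),"bar tail z13",cast(c,[(xs[0],t0),(xs[-1],t0)],13).round(1))
y=np.radians(-10)
w=lambda v,x:v[3]+(x-v[2])*v[1]/v[0]
print("width at x=490:",w(b,490)-w(a,490))
E
```

```text
[ 238   95   30  116 2176]
yaw -3.78 [497.94778 302.04517]
yaw -4.12 [493.91168 322.53882]
tip [[545.1 299.1  13. ]
 [546.4 306.2  13. ]]
tail rib top z36 [[432.7 310.6  36. ]
 [435.7 327.1  36. ]] bar tail z13 [[432.1 309.7  13. ]
 [435.1 326.9  13. ]]
width at x=490: 20.24997
```

```bash
python3 - <<'E'
from h import *
c=cal("wrist"); print("rib front top edge",cast(c,[(150+277/3,60+201/2.9),(150+313/3,60+200/2.9)],36).round(1)); to((448.8,315.6,16),176)
E
```

```text
rib front top edge [[461.  307.6  36. ]
 [462.5 317.9  36. ]]
tool delta [ 69.3  -7.1 126.1] rz -6.1 at [518.5 310.6 142. ] [-1.799e+02 -1.000e-01  1.699e+02]
```

```bash
python3 -m inch '36 35 -3.5 10 0 0 0;36 34.3 -3.6 10 0 0 0;36 0 0 30 0 0 -6;36 0 0 30 0 0 0;36 0 0 25 0 0 0;36 0 0 12 0 0 0;36 0 0 0 0 0 0;36 0 0 0 0 0 0' && python3 - <<'E'
from h import *
to((448.8,315.6,16),176)
E
```

```text
t: 9.15
eef_pos: [449.7, 315.8, 26.0]
orientation: [-180.0, -0.0, 175.8]
wrist_force: [0.8, 0.2, -0.1]
finger_gap: 35.8
finger_force: 0.0
tool delta [ 0.9 -0.3 10. ] rz -0.2 at [449.7 315.8  26. ] [-180.    -0.   175.8]
```

```bash
python3 -m inch '36 0.7 0 5 0 0 0;36 0 0 4 0 0 0;0 0 0 0 0 0 0;0 0 0 0 0 0 0;0 0 0 0 0 0 0;0 0 0 0 0 0 0;0 0 0 0 0 0 0;0 0 0 0 0 0 0' && python3 -m inch '0 0 0 -10 0 0 0;0 0 0 -30 0 0 0;0 0 0 -30 0 0 0;0 0 0 -30 0 0 0;0 0 0 0 0 0 0'
```

```text
t: 9.82
eef_pos: [449.0, 316.5, 17.5]
orientation: [180.0, 0.0, 175.8]
wrist_force: [-0.6, -0.0, 2.8]
finger_gap: 12.0
finger_force: 30.0
t: 10.23
eef_pos: [452.3, 318.0, 123.8]
orientation: [179.7, 0.5, 175.9]
wrist_force: [1.4, -0.4, 0.7]
finger_gap: 11.7
finger_force: 30.0
```

```bash
python3 - <<'E'
from h import *
to((470.1,-127.6,90),177.8)
E
```

```text
tool delta [ -49.6 -443.4   32.2] rz -1.9 at [452.3 318.  123.8] [179.7   0.5 175.9]
```

```bash
python3 -m inch '0 -4.1 -36.9 0 0 0 0;0 -4.1 -36.9 0 0 0 0;0 -4.1 -36.9 0 0 0 0;0 -4.1 -36.9 0 0 0 0;0 -4.1 -36.9 0 0 0 0;0 -4.1 -36.9 0 0 0 0;0 -4.1 -36.9 0 0 0 0;0 -4.1 -36.9 0 0 0 0;0 -4.1 -36.9 0 0 0 0;0 -4.1 -36.9 0 0 0 0;0 -4.1 -36.9 0 0 0 0;0 -4.1 -36.9 0 0 0 -2;0 0 0 0 0 0 0;0 0 0 0 0 0 0' && python3 - <<'E'
from h import *
P=[]
for i in range(3):
    c,im=snap("wrist","w6"); o=get_obs(); P.append(o["eef_pos"]); print(o["eef_pos"].round(2),o["orientation"])
to((470.1,-127.6,62),177.8); print(proj(c,[(470+98,-127.6-4,95),(580,-107,47)]))
E
```

```text
t: 11.4
eef_pos: [465.4, -130.6, 117.0]
orientation: [180.0, -0.0, 177.6]
wrist_force: [-0.3, 0.4, -0.0]
finger_gap: 11.5
finger_force: 30.0
[ 465.15 -129.13  116.78] [ 1.79956330e+02 -4.18070470e-02  1.77694673e+02]
[ 465.11 -128.22  116.72] [ 1.79950866e+02 -5.35306928e-02  1.77789987e+02]
[ 465.16 -127.7   116.71] [ 1.79955709e+02 -5.33855103e-02  1.77864756e+02]
tool delta [-5.   0.2 54.7] rz 0.1 at [ 465.2 -127.7  116.7] [ 1.800e+02 -1.000e-01  1.779e+02]
[[257.6815863  353.17658079]
 [284.59623423 319.44028984]]
```

View pics/w6.png

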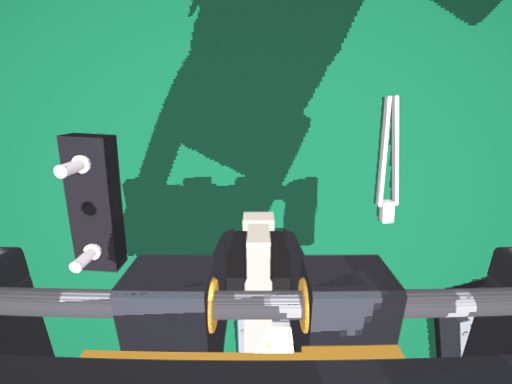

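The spacer hangs straight in the grip (tail at (243–274, 213–228), rib centred at col 259), in line with the tool. I'll lower it in front of the nest and enter.

```bash
python3 -m inch '0 0 0.4 20 0 0 0.1;0 0 0.3 20 0 0 0;0 0 0 14 0 0 0;0 0 0 4 0 0 0;0 0 0 0 0 0 0;0 0 0 0 0 0 0;0 0 0 0 0 0 0' && python3 - <<'E'
from h import *
R=np.array([[.99925,.03874],[-.03874,.99925]]);t=np.array([639.9,-109.2])
o=get_obs(); print("nest local TCP",((o["eef_pos"][:2]-t)@R).round(2),o["eef_pos"],o["orientation"],o["wrist_force"].round(1))
c,im=snap("scene","s7"); im=cv2.resize(im[160:290,170:330],None,fx=4.8,fy=4.4,interpolation=cv2.INTER_CUBIC); cv2.imwrite("pics/s7c.png",im)
E
```

```text
t: 12.13
eef_pos: [466.4, -128.0, 60.0]
orientation: [-180.0, 0.1, 177.8]
wrist_force: [-0.2, 0.7, 0.3]
finger_gap: 11.5
finger_force: 30.0
nest local TCP [-172.6   -25.55] [ 466.44367044 -128.04096041   60.01826077] [-1.79957914e+02  8.50341951e-02  1.77785413e+02] [-0.2  0.7  0.3]
```

View pics/s7c.png

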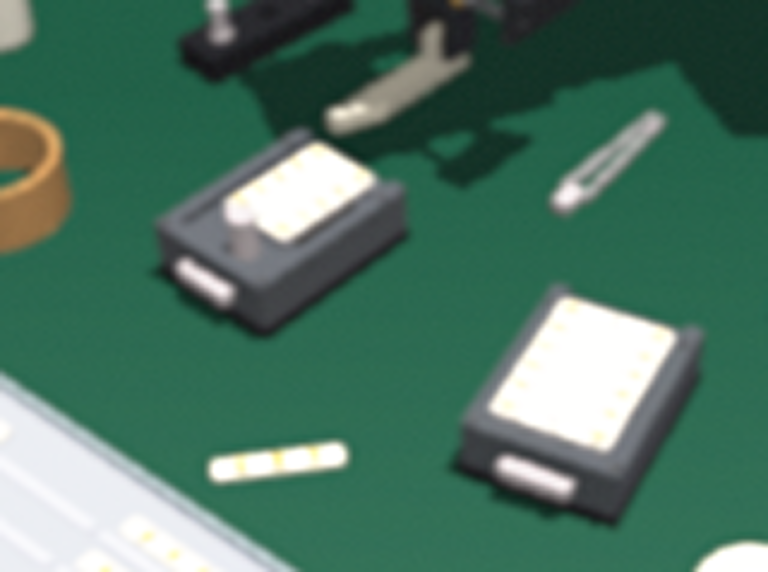

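The scene view shows the pin upright in its hole, the board undisturbed, and the spacer in front of the gap. I'll shift it 1 mm towards the fence and enter.

```bash
cat > loc.py <<'E'
from h import *
R=np.array([[.99925,.03874],[-.03874,.99925]]);t=np.array([639.9,-109.2])
o=get_obs(); print("nest local TCP",((o["eef_pos"][:2]-t)@R).round(2),"z",o["eef_pos"][2].round(1),"yaw",o["orientation"][2].round(2),"F",o["wrist_force"].round(1),"T",o["wrist_torque"].round(2))
E
python3 -m inch '0 -6 0.5 0.5 0 0 0;0 -6 0.5 0.5 0 0 0;0 0 0 0 0 0 0;0 0 0 0 0 0 0' >/dev/null; python3 loc.py; python3 -m inch '0 -5 0 0 0 0 0;0 -5 0 0 0 0 0;0 -5 0 0 0 0 0;0 -5 0 0 0 0 0;0 0 0 0 0 0 0;0 0 0 0 0 0 0' >/dev/null; python3 loc.py
```

```text
nest local TCP [-160.74  -24.92] z 58.3 yaw 177.75 F [-0.1  0.1 -0.3] T [-0.02  0.05 -0.01]
nest local TCP [-141.11  -24.76] z 57.9 yaw 177.75 F [-0.2  0.9 -0.9] T [ 0.02  0.   -0.03]
```

```bash
python3 -m inch '0 -5 0 0 0 0 0;0 -5 0 0 0 0 0;0 -5 0 0 0 0 0;0 -5 0 0 0 0 0;0 0 0 0 0 0 0;0 0 0 0 0 0 0' >/dev/null; python3 loc.py; python3 -m inch '0 -5 0 0 0 0 0;0 -5 0 0 0 0 0;0 -5 0 0 0 0 0;0 -5 0 0 0 0 0;0 0 0 0 0 0 0;0 0 0 0 0 0 0' >/dev/null; python3 loc.py
```

```text
nest local TCP [-121.07  -24.75] z 58.0 yaw 177.75 F [-0.2 -0.1 -0.7] T [ 0.   -0.01 -0.03]
nest local TCP [-101.01  -24.82] z 58.0 yaw 177.75 F [-0.5 -1.1 -0.7] T [-0.04  0.02 -0.06]
```

```bash
python3 -m inch '0 -5 0 0 0 0 0;0 -5 0 0 0 0 0;0 -5 0 0 0 0 0;0 -5 0 0 0 0 0;0 0 0 0 0 0 0;0 0 0 0 0 0 0' >/dev/null; python3 loc.py; python3 -m inch '0 -5 0 0 0 0 0;0 -5 0 0 0 0 0;0 -5 0 0 0 0 0;0 0 0 0 0 0 0;0 0 0 0 0 0 0' >/dev/null; python3 loc.py
```

```text
nest local TCP [-81.04 -24.8 ] z 58.0 yaw 177.75 F [-0.5 -0.2 -0.2] T [-0.02 -0.   -0.06]
nest local TCP [-66.03 -24.82] z 58.0 yaw 177.75 F [ 0.6 -0.1  0. ] T [-0.01 -0.02 -0.  ]
```

```bash
python3 -m inch '0 -5 0 0.4 0 0 0;0 -5 0 0 0 0 0;0 -4 0 0 0 0 0;0 0 0 0 0 0 0;0 0 0 0 0 0 0' >/dev/null; python3 loc.py; python3 -m inch '0 -2 0 0 0 0 0;0 -2 0 0 0 0 0;0 0 0 0 0 0 0;0 0 0 0 0 0 0' >/dev/null; python3 loc.py;  python3 -m inch '0 -1 0 0 0 0 0;0 -1 0 0 0 0 0;0 0 0 0 0 0 0' >/dev/null; python3 loc.py
```

```text
nest local TCP [-52.19 -24.78] z 57.5 yaw 177.75 F [0.2 0.  0.5] T [-0.04 -0.05  0.01]
nest local TCP [-48.36 -24.83] z 57.6 yaw 177.74 F [ 0.6 -0.3 -0.5] T [ 0.01 -0.02  0.  ]
nest local TCP [-46.22 -24.85] z 57.6 yaw 177.73 F [-1.   0.1 -0.7] T [-0.03  0.06  0.01]
```

```bash
python3 -m inch '0 -1 0 0 0 0 0;0 0 0 0 0 0 0' >/dev/null; python3 loc.py; python3 -m inch '0 -1 0 0 0 0 0;0 0 0 0 0 0 0' >/dev/null; python3 loc.py;  python3 -m inch '0 -1 0 0 0 0 0;0 0 0 0 0 0 0' >/dev/null; python3 loc.py
```

```text
nest local TCP [-45.23 -24.85] z 57.6 yaw 177.73 F [-0.   0.1 -0.6] T [0.02 0.04 0.05]
nest local TCP [-44.56 -24.78] z 57.5 yaw 177.74 F [-1.   0.5  0.5] T [-0.01  0.2   0.02]
nest local TCP [-44.49 -24.74] z 57.5 yaw 177.74 F [-5.9  0.   3.9] T [0.05 0.78 0.01]
```

End wall reached: it stalled at -44.5 with force building. One firm nudge, then release and inspect.

```bash
python3 -m inch '0 -1 0 0 0 0 0;0 0 0 0 0 0 0' >/dev/null; python3 loc.py; python3 -m inch '20 0 0 0 0 0 0;24 0 0 0 0 0 0;24 0 0 0 0 0 0;24 0 0 -3 0 0 0;24 0 0 -25 0 0 0;40 0 0 -30 0 0 0;40 0 0 -30 0 0 0;40 -35 12 0 0 0 0;40 -33 12 0 0 0 0;40 0 0 0 0 0 0;40 0 0 0 0 0 0;40 0 0 0 0 0 0' && python3 - <<'E'
from h import *
import loc
c,im=snap("wrist","w8"); print(proj(c,(640,-109,47)))
a=im[75:245,172:305]
o=(255*(a/255.)**.5).astype(np.uint8); o=cv2.resize(o,None,fx=4,fy=3.5,interpolation=cv2.INTER_CUBIC); cv2.imwrite("pics/w8c.png",o)
E
```

```text
nest local TCP [-44.42 -24.71] z 57.5 yaw 177.75 F [-9.8  1.   7.5] T [ 0.07  1.4  -0.04]
t: 17.6
eef_pos: [664.9, -110.9, 145.0]
orientation: [180.0, -0.1, 177.8]
wrist_force: [0.0, -0.2, 0.0]
finger_gap: 39.9
finger_force: 0.0
nest local TCP [25.02 -0.73] z 145.0 yaw 177.76 F [ 0.  -0.2  0. ] T [ 0.04  0.04 -0.03]
[[258.06906447 166.32377869]]
```

View pics/w8c.png

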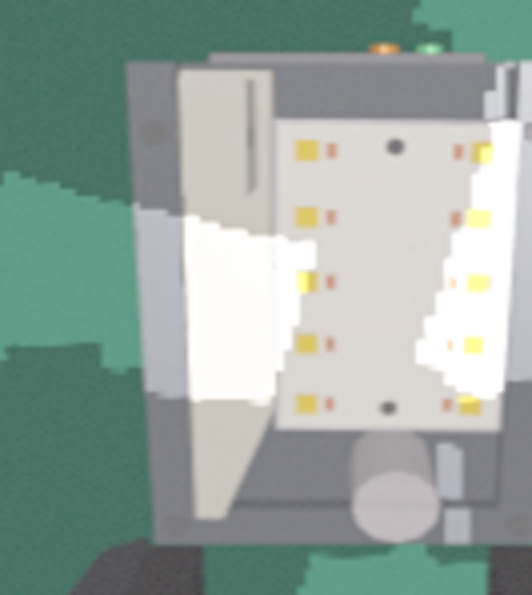

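The spacer lies along the wall with its nose at the end wall (crop (195–223,518)). The board is square against the fence and near the pin. I'll check that numerically and find the board centre.

```bash
python3 - <<'E'
from h import *
from loc import R,t
c=cal("wrist"); cr=lambda p:[172+p[0]/4,75+p[1]/3.5]
f=lambda ps,z:((cast(c,[cr(p) for p in ps],z)[:,:2]-t)@R).round(1).tolist()
print("nest rim corners",f([(155,545),(127,63)],47)); print("nose top",f([(195,518),(223,518)],53)); print("tail top",f([(178,71),(272,71)],53))
b=f([(275,120),(276,429),(500,429)],50); print("board",b)
P=R@np.array([(b[0][0]+b[1][0])/2,(b[1][1]+b[2][1])/2])+t; print(P); to((*P,54))
E
```

```text
nest local TCP [24.69 -0.95] z 145.1 yaw 177.73 F [-0.6 -0.6 -0.3] T [0.05 0.04 0.04]
nest rim corners [[61.3, -44.4], [-61.1, -44.1]]
nose top [[50.8, -33.9], [50.8, -27.5]]
tail top [[-59.2, -33.0], [-59.1, -14.3]]
board [[-48.3, -14.1], [27.5, -15.2], [27.6, 34.6]]
[629.883578 -99.104379]
tool delta [35.  10.6 91.2] rz None at [ 664.5 -111.1  145.1] [ 1.800e+02 -1.000e-01  1.777e+02]
```

Nose tip at 50.8 (wall at 51) and tail at -59, so the spacer is home. The board centre is at local (-10.4, 9.9), in the set-up range. Now pressing.

```bash
python3 -m inch '0 17.5 5.3 0 0 0 0;0 17.5 5.3 0 0 0 0;0 0 0 30 0 0 0;0 0 0 30 0 0 0;0 0 0 20 0 0 0;0 0 0 6 0 0 0;0 0 0 0 0 0 0;0 0 0 0 0 0 0;0 0 0 0 0 0 0;0 0 0 0 0 0 0'; python3 loc.py
```

```text
t: 18.48
eef_pos: [632.2, -99.7, 61.7]
orientation: [-179.9, 0.2, 177.7]
wrist_force: [0.9, -0.4, 1.1]
finger_gap: 0.2
finger_force: 0.0
nest local TCP [-8.08  9.2 ] z 61.7 yaw 177.72 F [ 0.9 -0.4  1.1] T [ 0.05 -0.    0.02]
```

```bash
python3 -m inch '0 1 0 5 0 0 0;0 0 0 3 0 0 0;0 0 0 0 0 0 0;0 0 0 0 0 0 0;0 0 0 0 0 0 0'>/dev/null; python3 loc.py; python3 -m inch '0 0 0 1 0 0 0;0 0 0 1 0 0 0;0 0 0 0 0 0 0;0 0 0 0 0 0 0'>/dev/null; python3 loc.py
```

```text
nest local TCP [-10.4    9.79] z 51.5 yaw 177.74 F [-0.6  0.2 -0.6] T [ 0.   -0.01  0.  ]
nest local TCP [-10.14   9.69] z 49.9 yaw 177.74 F [-0.2 -0.5  3. ] T [ 0.06  0.12 -0.02]
```

```bash
python3 -m inch '0 0 0 1 0 0 0;0 0 0 1 0 0 0;0 0 0 0 0 0 0;0 0 0 0 0 0 0'>/dev/null; python3 loc.py; python3 -m inch '0 0 0 1 0 0 0;0 0 0 0 0 0 0;0 0 0 0 0 0 0'>/dev/null; python3 loc.py; python3 -m inch '0 0 0 1 0 0 0;0 0 0 0 0 0 0;0 0 0 0 0 0 0'>/dev/null; python3 loc.py
```

```text
nest local TCP [-10.09   9.67] z 48.1 yaw 177.74 F [-0.9 -0.3  5.5] T [ 0.14  0.28 -0.  ]
nest local TCP [-10.07   9.68] z 47.5 yaw 177.74 F [-3.   0.8  8.1] T [0.2  0.38 0.01]
nest local TCP [-10.06   9.7 ] z 47.4 yaw 177.75 F [-7.8  1.6 15.2] T [ 0.31  1.   -0.  ]
```

The motion stalled at z 47.4 (board top level with the rim) and the force rose from 8 to 15 N, above the 8 N spring load, so the board is flush. Handing in while holding it down.

```bash
python3 -m inch '0 0 0 0 0 0 0;0 0 0 0 0 0 0;0 0 0 0 0 0 0'; python3 -c "
from station import *
print(finish_job())"
```

```text
t: 20.32
eef_pos: [630.2, -99.1, 47.4]
orientation: [-180.0, 0.0, 177.7]
wrist_force: [-5.5, 1.3, 14.7]
finger_gap: 0.1
finger_force: 7.3
the job is handed in; nothing more can be done
None
```

The job was handed in at t = 20.3 s with the stop pin seated, the spacer home and the small board held flush at about 15 N; I viewed 11 pictures, one over the limit of 10, and `finish_job()` returned no verdict.

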